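# Change over the two tray docks by fingertip

## Task

Change over the bonder's two tray docks with your fingertips: first push the open yellow tray fully home into its dock, then hook a fingertip behind the upright lip of the blue tray and draw it out along its rails as far as it goes. Let the canisters ride along standing on their trays, without touching them, and leave the bottle and the stack of empty trays where they are.

Things in the scene. Friction and masses are not known exactly. Their poses are not given: they have to be found in the camera images.
- blue_tray (a joint): how far the blue tray (black, 200 x 116 mm, held down by its rails) is out, in m: 0 = home (rear stop), 0.11 = fully out (end stop). The slide has about 2 N friction and stays where it is left. It starts home or nearly so (0 to 0.012).
- blue_lip (a point): middle of the top edge of the blue tray's upright blue front lip: 76 wide (y), 6 thick (x, point at mid-thickness), top 54 mm above the table. Axes as the dock's. Its front is free. Behind it (+x) the tray floor, 20 mm above the table, is bare for 80 mm and 106 wide between low sides. Tray home: this point at dock x = -127 mm, 127 mm in front of the cover.
- blue_dock: blue tray dock, fixed: aluminium base 150 wide (y), 12 high, x = -160 to +150 mm from the origin (on the table); steel side rails, tops at 34 mm; white housing and clear cover from x = 0 to +150, 79 mm high, trim strip to 89, marked blue on top. x points along the rails, away from the robot: the tray comes out along -x, roughly towards the robot.
- blue_can_centre (a point): centre (half-way up) of the small canister that stands loose on the blue tray, aluminium with a blue cap, 28 mm diameter, 30 mm tall, about 50 g; it stands 95 to 175 mm behind the lip.
- yellow_tray (a joint): how far the yellow tray (black, 200 x 116 mm, held down by its rails) is out, in m: 0 = home (rear stop), 0.11 = fully out (end stop). The slide has about 2 N friction and stays where it is left. It starts 0.055 to 0.10 out.
- yellow_lip (a point): middle of the top edge of the yellow tray's upright yellow front lip: 76 wide (y), 6 thick (x, point at mid-thickness), top 54 mm above the table. Axes as the dock's. Its front is free. Behind it (+x) the tray floor, 20 mm above the table, is bare for 80 mm and 106 wide between low sides. Tray home: this point at dock x = -127 mm, 127 mm in front of the cover.
- yellow_dock: yellow tray dock, fixed: aluminium base 150 wide (y), 12 high, x = -160 to +150 mm from the origin (on the table); steel side rails, tops at 34 mm; white housing and clear cover from x = 0 to +150, 79 mm high, trim strip to 89, marked yellow on top. x points along the rails, away from the robot: the tray comes out along -x, roughly towards the robot.
- yellow_can_centre (a point): centre (half-way up) of the small canister that stands loose on the yellow tray, aluminium with a yellow cap, 28 mm diameter, 30 mm tall, about 50 g; it stands 95 to 175 mm behind the lip.
- bottle_centre (a point): centre (half-way up) of a white bottle with a red cap, 56 mm diameter, 105 mm tall, standing loose beside the docks: a bystander.
- stack: stack of two small empty black trays, 110 x 90 mm and 46 mm high together, loose beside the docks: a bystander. Origin: centre of its underside.
There are look-alikes about, which are no part of the job. Leave any red, turquoise or white look-alike of the part that bears yellow_can_centre alone.

How it is judged:
By the outcome, as a careful person would: the job done as asked, in the order asked, and still so for the second after the job is handed in, with the robot touching nothing.
It also fails if it takes over 58 s, if anything falls off the work surface, if the arm or the gripper's body presses on something with over 40 N, if the wrist force passes 120 N, or if a joint passes its speed limit or range.

## Robot

A 6-joint arm with a two-finger parallel gripper is mounted at the origin on the work surface. World frame = base frame: x ahead of the robot, y to its left, z up, the work surface at z = 0. Lengths are in m, angles in rad, forces in N, time in s.
With the tool pointing down it reaches from about 0.3 to 0.875 m from the base axis. Payload 6.4 kg.
Tool frame: the origin (TCP) lies midway between the tips of the shut fingers; the grasp point (between the pads) lies 19 mm behind it; z points along the fingers, y is the direction in which the jaws open and shut (so a half turn about z gives the same grasp; the last joint's range is limited). The gripper opens to 85 mm and grips with 20 to 120 N. Pads are 22 mm wide; open, the fingers measure 114 mm over their backs; the gripper's body (76 mm by 85 mm) begins 54 mm behind the grasp point. The pads swing forward as they close: fully open they stand 13 mm farther back than shut.
Start: joints at [1.051, 0.181, 1.607, -0, 1.354, -0.206], TCP at [0.177, 0.547, 0.231] pointing down, gripper open.
Joint ranges: [-2.99, 2.99], [-0.89, 2.07], [0.3, 2.58], [-1.14, 4.28], [0, 2.63], [-3.12, 3.12]. Speed limits (rad/s): [2.57, 2.57, 3.01, 3.14, 3.14, 3.14].

## Interface

Orientations are given as a unit quaternion [w, x, y, z].
In Python, from bench import ctrl gives the robot as it stands.
- The arm moves only by the tool apply_moves, never from a script. Its argument "plan" is a list of rows, each an object with "translation": the shift along the tool's x, y, z in m, a list of three; "angular": the turn, a rotation vector about the tool's x, y, z in rad, a list of three; "hand": the finger opening in m, from 0 to 0.0854. In form: [{"translation": [x, y, z], "angular": [rx, ry, rz], "hand": hand}, ...]. A call has 1 to 10 rows; each row shifts and turns the commanded pose from where the row before left it, along the tool's axes as they then stand; what a row does not reach is not made up. A row lasts 1/8 s, in which the tool goes at most 62.5 mm and 10.7 degrees, less where a joint would pass 70% of its speed; a pose out of reach is approached as far as the arm can. A call with a gripper value outside its range is refused whole. The fingers move at their own pace and stop on an object; the grip force is fixed at half the most. Time passes only in rows, so rows that do not move let the fingers close. It gives the time, the measured TCP pose, the force and the opening at its end, in the units of the state.
- ctrl.get_obs(): the state, without advancing time (a new reading comes with each control period).
- ctrl.camera(name): name is "scene" or "top" or "wrist"; returns a dict with "img" (384x512x3 uint8, red, green, blue), "K" (3x3 intrinsics, pixels), "eye" and "orientation" of the camera in the world. Camera axes: x right, y up, looking along -z (the intrinsics and any distortion apply to the point x, -y, -z); pixel columns grow to the right and rows downward; lengths in m; the calibration is good to about 2 mm. The wrist camera is an equidistant fisheye: a pixel r from the principal point sees the ray r / f radians off the axis. A picture is of the moment at which its call begins. There is no depth.
- ctrl.hand_in(): hands the job in, once; it reports no verdict.
The state is a dict: "time_s": time; "q": joint angles; "dq": joint speeds; "joint_efforts": joint torques, N m; "eef_pos": TCP position; "eef_rot": TCP orientation; "wrist_force": force on the tool from outside, world axes, zero at the start; "torque": the same for the moment, N m; "opening": opening from 0.0 (shut) to 1.0 (fully open).
Only numpy, scipy, OpenCV 4.12 (cv2) and the standard library are available. Lean on these libraries where they do the work, as an engineer would, in place of code of your own. Each camera call takes 0.05 s, during which the arm holds its last target.

## Working session

There is one attempt and no reset: what is moved stays moved. The work goes in short steps, Python scripts to look and compute and a tool call to move; the robot and the scene stay as the last step left them, time stands still between calls to the robot, and variables do not carry over. Pictures are saved under pics/ and viewed, and the job is handed in when it is done.

Besides the shell and the picture viewer there is one more tool, called after "Emit:" as name(argument=value, ...) on one line, values as JSON. apply_moves: Moves the arm, as the interface text tells. Its arguments: {"type":"object","properties":{"plan":{"type":"array","items":{"type":"object","properties":{"translation":{"type":"array","items":{"type":"number"}},"angular":{"type":"array","items":{"type":"number"}},"hand":{"type":"number"}}}}},"required":["plan"]}

```bash
mkdir -p pics; ls; python3 - <<'E'
from bench import ctrl
import cv2,json
o=ctrl.get_obs();print(o)
for n in ["scene","top","wrist"]:
    c=ctrl.camera(n);cv2.imwrite(f"pics/{n}0.png",c["img"][:,:,::-1]);print(n,c["K"],c["eye"],c["orientation"],c.keys())
E
```

```text
pics
{'time_s': 0.0, 'q': array([ 1.05069519e+00,  1.81557314e-01,  1.60799216e+00, -5.13979277e-06,
        1.35377093e+00, -2.06278111e-01]), 'dq': array([-0.00046621, -0.00191273,  0.00124268,  0.00088701,  0.00120322,
        0.00229717]), 'joint_efforts': array([ 9.58140699e-04, -4.44871438e+01, -3.51331973e+01, -1.91262070e-04,
        9.11777315e-03,  1.05576390e-05]), 'eef_pos': array([0.17720107, 0.54644973, 0.23038264]), 'eef_rot': array([-3.04552450e-04,  1.56267807e-01,  9.87714344e-01, -8.08413825e-04]), 'wrist_force': array([ 0.2852204 ,  1.07210275, -0.01417603]), 'torque': array([ 0.03063536, -0.03706688,  0.03438587]), 'opening': 1.0005357211763946}
scene [[435.57789481   0.         254.19637261]
 [  0.         435.57789481 189.34423128]
 [  0.           0.           1.        ]] [0.96463018 0.59224959 0.96632243] [0.24620041 0.08223574 0.30509969 0.91626242] dict_keys(['img', 'K', 'eye', 'orientation'])
top [[478.55678927   0.         256.90509814]
 [  0.         478.55678927 191.42843475]
 [  0.           0.           1.        ]] [ 0.37336663 -0.00926573  1.31756517] [ 0.70542439  0.07269323 -0.07002775 -0.70156129] dict_keys(['img', 'K', 'eye', 'orientation'])
wrist [[297.31863964   0.         254.14036375]
 [  0.         297.31863964 192.05503096]
 [  0.           0.           1.        ]] [0.09997893 0.57180337 0.37377058] [ 0.79846292 -0.12956377 -0.09379533  0.58040729] dict_keys(['img', 'K', 'eye', 'orientation'])
```

View pics/top0.png

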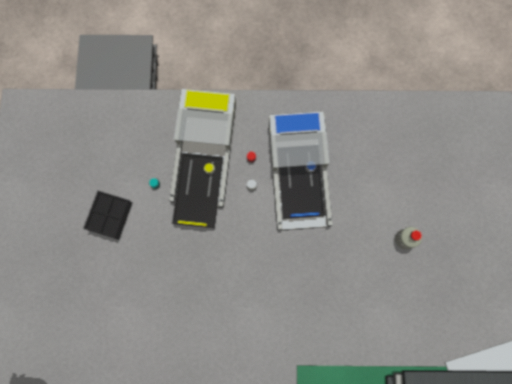

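View pics/scene0.png

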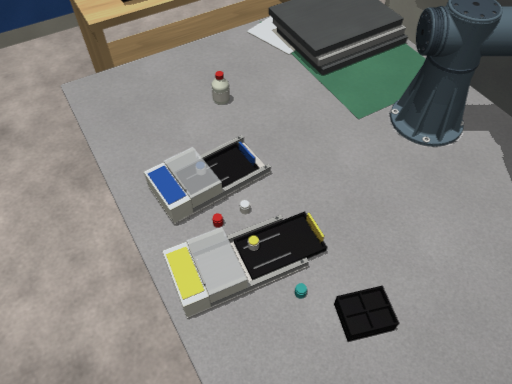

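View pics/wrist0.png

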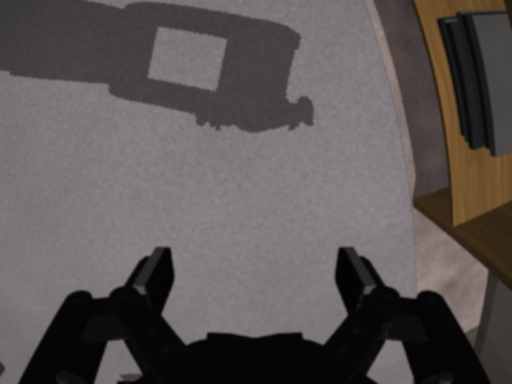

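Top view: yellow lip at (192,223), blue lip at (305,214), dock marks at (207,101) and (298,123), stack (108,216), bottle (411,238). The red, white and turquoise look-alikes stand beside the docks.

```bash
cat > h.py <<'E'
import numpy as np,cv2
from scipy.spatial.transform import Rotation as R
def rot(q): return R.from_quat(np.r_[q[1:],q[0]])
def cast(c,uv,z):
    K=c["K"];u,v=uv
    d=np.array([(u-K[0,2])/K[0,0],-(v-K[1,2])/K[1,1],-1.])
    d=rot(c["orientation"]).apply(d);e=np.array(c["eye"])
    return e+d*(z-e[2])/d[2]
def blobs(img,col):
    hsv=cv2.cvtColor(img,cv2.COLOR_RGB2HSV)
    lo,hi={"yellow":((25,130,60),(35,255,255)),"blue":((105,130,60),(120,255,255)),"red":((0,150,80),(6,255,255))}[col]
    m=cv2.inRange(hsv,lo,hi)
    cs,_=cv2.findContours(m,cv2.RETR_EXTERNAL,cv2.CHAIN_APPROX_NONE)
    return [(cv2.contourArea(k),cv2.minAreaRect(k),k) for k in cs if len(k)>5]
E
python3 - <<'E'
from bench import ctrl
from h import *
for n in ["top","scene"]:
    c=ctrl.camera(n)
    for col in ["yellow","blue","red"]:
        for a,r,k in blobs(c["img"],col):
            print(n,col,a,np.round(r[0],1),np.round(r[1],1),round(r[2]),"bbox",cv2.boundingRect(k))
            z=.089 if a>200 else .05
            for p in cv2.boxPoints(r): print("    ",p.round(1),cast(c,p,z).round(4))
E
python3 - <<'E'
import cv2
t=cv2.imread('pics/top0.png');cv2.imwrite('pics/tz.png',cv2.resize(t[80:240,150:350],None,fx=4,fy=3.7,interpolation=cv2.INTER_CUBIC))
E
```

```text
top yellow 88.5 [191.5 222.8] [29.3  4. ] 6 bbox (177, 220, 30, 7)
     [176.8 223.2] [0.5454 0.2097 0.05  ]
     [177.2 219.2] [0.5562 0.209  0.05  ]
     [206.3 222.3] [0.5484 0.1309 0.05  ]
     [205.9 226.3] [0.5376 0.1318 0.05  ]
top yellow 56.5 [208. 167.] [8. 8.] 90 bbox (204, 163, 9, 9)
     [204. 163.] [0.7119 0.1416 0.05  ]
     [212. 163.] [0.712  0.1197 0.05  ]
     [212. 171.] [0.6894 0.1192 0.05  ]
     [204. 171.] [0.6893 0.141  0.05  ]
top yellow 607.0 [206.5 100.3] [42.3 15.9] 6 bbox (185, 91, 44, 20)
     [184.6 106. ] [0.8616 0.1943 0.089 ]
     [186.2  90.1] [0.9076 0.1914 0.089 ]
     [228.4  94.6] [0.8952 0.0758 0.089 ]
     [226.7 110.4] [0.8494 0.0795 0.089 ]
top blue 70.0 [304.5 214.1] [ 3.5 27.2] 86 bbox (291, 212, 28, 5)
     [290.8 213.3] [ 0.5739 -0.0948  0.05  ]
     [318.  211.4] [ 0.5795 -0.1676  0.05  ]
     [318.2 214.8] [ 0.5701 -0.1681  0.05  ]
     [291.1 216.8] [ 0.5644 -0.0954  0.05  ]
top blue 9.5 [311. 167.] [2. 6.] 90 bbox (308, 166, 7, 3)
     [308. 166.] [ 0.7048 -0.1429  0.05  ]
     [314. 166.] [ 0.7049 -0.1593  0.05  ]
     [314. 168.] [
[... 1961 characters left out ...]
-0.0806  0.05  ]
scene blue 1522.5 [36. 16.] [32. 72.] 90 bbox (0, 0, 73, 33)
     [-0.  0.] [ 1.0129 -1.215   0.089 ]
     [72.  0.] [ 0.7805 -1.0806  0.089 ]
     [72. 32.] [ 0.8386 -0.878   0.089 ]
     [ 0. 32.] [ 1.0535 -1.0023  0.089 ]
scene red 80.5 [217.5 220. ] [12.  9.] 90 bbox (213, 214, 10, 13)
     [213. 214.] [0.7489 0.0136 0.05  ]
     [222. 214.] [0.7293 0.025  0.05  ]
     [222. 226.] [0.7457 0.0566 0.05  ]
     [213. 226.] [0.765  0.0454 0.05  ]
scene red 33.0 [219.   74.5] [7. 6.] 90 bbox (216, 71, 7, 8)
     [216.  71.] [ 0.4845 -0.487   0.05  ]
     [222.  71.] [ 0.4674 -0.477   0.05  ]
     [222.  78.] [ 0.4839 -0.4454  0.05  ]
     [216.  78.] [ 0.5008 -0.4551  0.05  ]
```

View pics/tz.png

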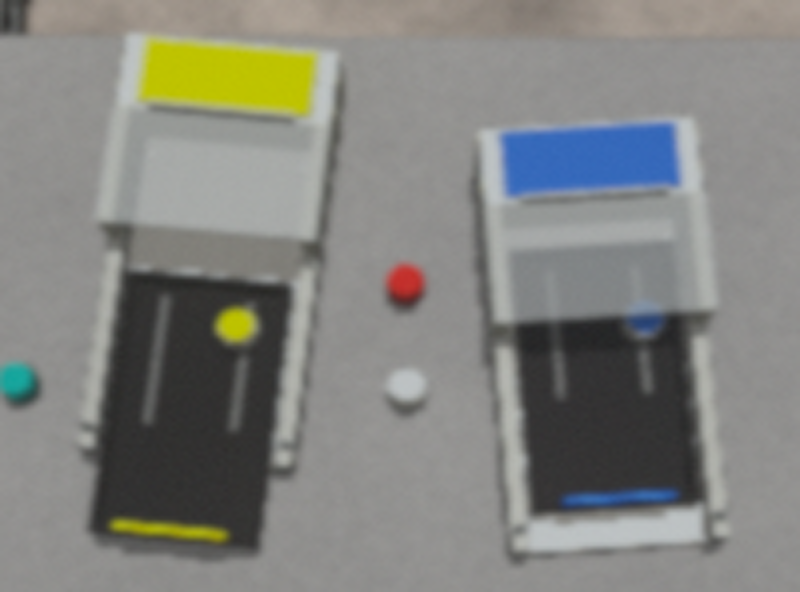

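```bash
cat >> h.py <<'E'
def delta(o,target,yawx=None):
    """total tool-frame shift (after turn) and tool-z turn to reach target with tool x at world yaw yawx(deg), tool down"""
    r=rot(o["eef_rot"]);X=r.as_matrix()
    tgt=X
    if yawx is not None:
        a=np.radians(yawx);x=np.array([np.cos(a),np.sin(a),0]);z=np.array([0,0,-1.]);tgt=np.c_[x,np.cross(z,x),z]
    rv=R.from_matrix(X.T@tgt).as_rotvec()
    d=np.array(target)-o["eef_pos"]
    return rv.round(4),(tgt.T@d).round(4)
E
python3 - <<'E'
from bench import ctrl
from h import *
c=ctrl.camera("top");o=ctrl.get_obs()
print("ycover",cast(c,(202.5,142),.079),"bcover",cast(c,(301,166.5),.079))
ly=cast(c,(191.5,222.8),.052);lb=cast(c,(304.5,214.1),.052);print(ly,lb)
print("can y",cast(c,(208,167),.05),"stack",cast(c,(108,216),.046),"bottle",cast(c,(415.5,235),.105))
print(delta(o,(.506,.173,.12),174))
E
```

```text
ycover [0.76271699 0.14386504 0.079     ] bcover [ 0.69577939 -0.12114958  0.079     ]
[0.54653341 0.17009379 0.052     ] [ 0.57157536 -0.13127545  0.052     ]
can y [0.70065149 0.13036953 0.05      ] stack [0.56454769 0.39600113 0.046     ] bottle [ 0.51117325 -0.40685647  0.105     ]
(array([-6.000e-04, -2.000e-04, -2.091e-01]), array([-0.3659, -0.3374,  0.111 ]))
```

Emit:
apply_moves(plan=[{"translation":[0,0,0],"angular":[0,0,-0.105],"hand":0},{"translation":[0,0,0],"angular":[0,0,-0.104],"hand":0},{"translation":[-0.037,-0.034,0],"angular":[0,0,0],"hand":0},{"translation":[-0.037,-0.034,0],"angular":[0,0,0],"hand":0},{"translation":[-0.037,-0.034,0],"angular":[0,0,0],"hand":0},{"translation":[-0.037,-0.034,0],"angular":[0,0,0],"hand":0},{"translation":[-0.037,-0.034,0],"angular":[0,0,0],"hand":0},{"translation":[-0.037,-0.034,0],"angular":[0,0,0],"hand":0},{"translation":[-0.037,-0.034,0],"angular":[0,0,0],"hand":0},{"translation":[-0.037,-0.034,0],"angular":[0,0,0],"hand":0}])

```text
time_s: 1.55
eef_pos: [0.4443, 0.2441, 0.2315]
eef_rot: [0.0, 0.052, 0.999, 0.0]
wrist_force: [0.4, -0.0, 0.2]
opening: -0.003
```

```bash
python3 - <<'E'
from bench import ctrl
from h import *
o=ctrl.get_obs();print(o["eef_pos"],o["opening"],o["wrist_force"],o["time_s"])
print(delta(o,(.506,.173,.036),174))
E
```

```text
[0.44432536 0.24411326 0.23146193] -0.003054368436311667 [ 0.43341548 -0.02831237  0.17137155] 1.55
(array([ 0.0003,  0.0004, -0.0002]), array([-0.0688, -0.0643,  0.1955]))
```

Emit:
apply_moves(plan=[{"translation":[0,0,0],"angular":[0,0,0],"hand":0}])

```text
time_s: 1.68
eef_pos: [0.4454, 0.243, 0.2314]
eef_rot: [0.0, 0.055, 0.998, -0.0]
wrist_force: [-0.9, 0.6, -0.5]
opening: 0.0
```

```bash
python3 - <<'E'
from bench import ctrl
from h import *
o=ctrl.get_obs();print(o["eef_pos"],o["opening"],o["time_s"])
print(delta(o,(.506,.173,.036),174))
E
```

```text
[0.44541725 0.24299842 0.23136199] 0.0003729006263371097 1.675
(array([-0.0005,  0.0007, -0.0049]), array([-0.0676, -0.0633,  0.1954]))
```

Emit:
apply_moves(plan=[{"translation":[-0.0225,-0.021,0],"angular":[0,0,0],"hand":0},{"translation":[-0.0225,-0.021,0],"angular":[0,0,0],"hand":0},{"translation":[-0.0225,-0.021,0.02],"angular":[0,0,0],"hand":0},{"translation":[0,0,0.035],"angular":[0,0,0],"hand":0},{"translation":[0,0,0.035],"angular":[0,0,0],"hand":0},{"translation":[0,0,0.035],"angular":[0,0,0],"hand":0},{"translation":[0,0,0.03],"angular":[0,0,0],"hand":0},{"translation":[0,0,0.02],"angular":[0,0,0],"hand":0},{"translation":[0,0,0.02],"angular":[0,0,0],"hand":0},{"translation":[0,0,0],"angular":[0,0,0],"hand":0}])

```text
time_s: 2.92
eef_pos: [0.5019, 0.1764, 0.0348]
eef_rot: [-0.002, 0.052, 0.999, -0.0]
wrist_force: [0.3, -0.1, -0.0]
opening: 0.0
```

```bash
python3 - <<'E'
from bench import ctrl
from h import *
o=ctrl.get_obs();print(o["eef_pos"],o["opening"],o["time_s"],o["wrist_force"])
print(delta(o,(.506,.173,.036),174))
for n in ["top","scene","wrist"]:
    c=ctrl.camera(n);im=c["img"][:,:,::-1]
    if n!="wrist": im=cv2.resize(im[80:300,130:360],None,fx=2.6,fy=2.6,interpolation=cv2.INTER_CUBIC)
    cv2.imwrite(f"pics/{n}1.png",im)
E
```

```text
[0.50192372 0.17638156 0.03477741] 0.0003907570130796915 2.925 [ 0.29047208 -0.09827415 -0.02215124]
(array([-0.0007, -0.0039,  0.0008]), array([-0.0044, -0.0029, -0.0012]))
```

View pics/scene1.png

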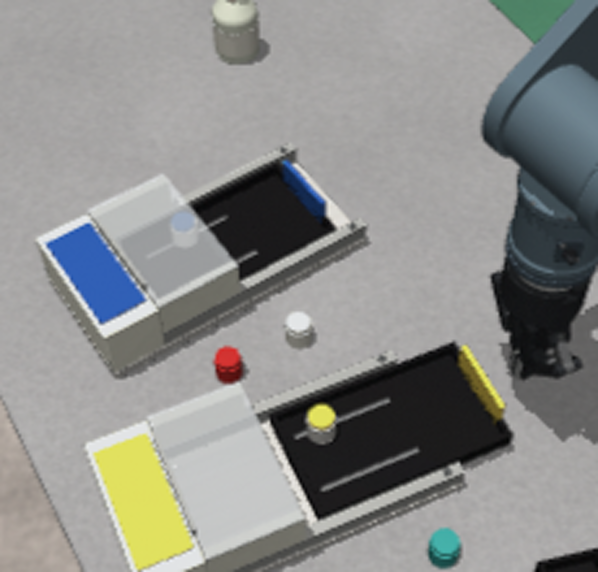

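View pics/wrist1.png

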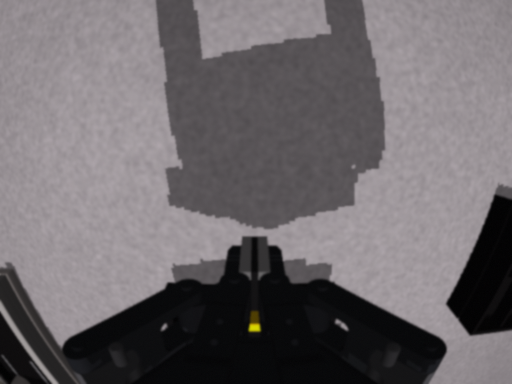

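Emit:
apply_moves(plan=[{"translation":[-0.007,-0.002,0],"angular":[0,0,0],"hand":0},{"translation":[-0.007,-0.001,0],"angular":[0,0,0],"hand":0},{"translation":[-0.004,0,0],"angular":[0,0,0],"hand":0},{"translation":[-0.003,0,0],"angular":[0,0,0],"hand":0},{"translation":[-0.003,0,0],"angular":[0,0,0],"hand":0},{"translation":[-0.003,0,0],"angular":[0,0,0],"hand":0},{"translation":[-0.003,0,0],"angular":[0,0,0],"hand":0},{"translation":[-0.003,0,0],"angular":[0,0,0],"hand":0},{"translation":[-0.003,0,0],"angular":[0,0,0],"hand":0},{"translation":[-0.003,0,0],"angular":[0,0,0],"hand":0}])

```text
time_s: 4.32
eef_pos: [0.5424, 0.1688, 0.0362]
eef_rot: [-0.0, 0.052, 0.999, 0.0]
wrist_force: [-1.4, 0.6, 1.2]
opening: -0.004
```

Emit:
apply_moves(plan=[{"translation":[-0.003,0,0],"angular":[0,0,0],"hand":0},{"translation":[-0.003,0,0],"angular":[0,0,0],"hand":0},{"translation":[-0.003,0,0],"angular":[0,0,0],"hand":0},{"translation":[-0.003,0,0],"angular":[0,0,0],"hand":0},{"translation":[-0.003,0,0],"angular":[0,0,0],"hand":0},{"translation":[-0.003,0,0],"angular":[0,0,0],"hand":0},{"translation":[-0.003,0,0],"angular":[0,0,0],"hand":0},{"translation":[-0.003,0,0],"angular":[0,0,0],"hand":0},{"translation":[-0.003,0,0],"angular":[0,0,0],"hand":0},{"translation":[-0.003,0,0],"angular":[0,0,0],"hand":0}])

```text
time_s: 5.58
eef_pos: [0.5724, 0.1655, 0.0363]
eef_rot: [-0.0, 0.052, 0.999, 0.0]
wrist_force: [-1.8, 1.3, -0.6]
opening: 0.001
```

```bash
python3 - <<'E'
from bench import ctrl
from h import *
for n in ["scene"]:
    c=ctrl.camera(n);im=c["img"][:,:,::-1]
    if n!="wrist": im=cv2.resize(im[80:300,130:360],None,fx=2.6,fy=2.6,interpolation=cv2.INTER_CUBIC)
    cv2.imwrite(f"pics/{n}2.png",im)
E
```

```text
(no output)
```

View pics/scene2.png

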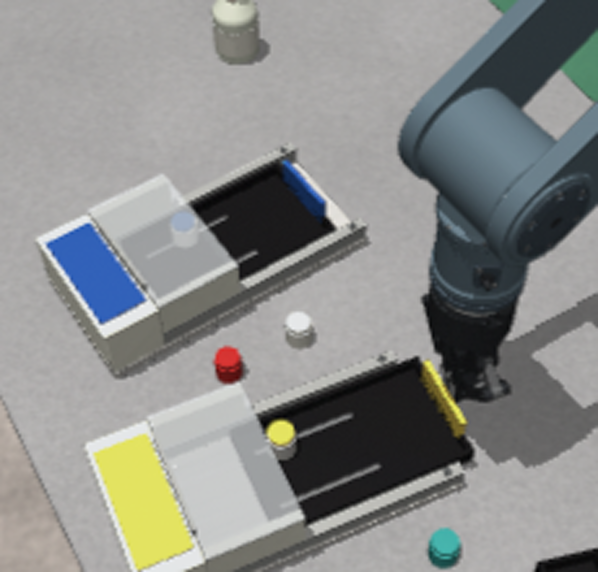

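The tray is sliding in under the push and the yellow canister is riding upright, now at about (282,435) in the crop. I'll keep going.

Emit:
apply_moves(plan=[{"translation":[-0.003,0,0],"angular":[0,0,0],"hand":0},{"translation":[-0.003,0,0],"angular":[0,0,0],"hand":0},{"translation":[-0.003,0,0],"angular":[0,0,0],"hand":0},{"translation":[-0.003,0,0],"angular":[0,0,0],"hand":0},{"translation":[-0.003,0,0],"angular":[0,0,0],"hand":0},{"translation":[-0.003,0,0],"angular":[0,0,0],"hand":0},{"translation":[-0.003,0,0],"angular":[0,0,0],"hand":0},{"translation":[-0.003,0,0],"angular":[0,0,0],"hand":0},{"translation":[-0.003,0,0],"angular":[0,0,0],"hand":0},{"translation":[-0.003,0,0],"angular":[0,0,0],"hand":0}])

```text
time_s: 6.88
eef_pos: [0.6023, 0.1625, 0.0363]
eef_rot: [0.0, 0.052, 0.999, 0.0]
wrist_force: [-1.9, 0.7, 1.2]
opening: 0.006
```

Emit:
apply_moves(plan=[{"translation":[-0.003,0,0],"angular":[0,0,0],"hand":0},{"translation":[-0.003,0,0],"angular":[0,0,0],"hand":0},{"translation":[-0.002,0,0],"angular":[0,0,0],"hand":0},{"translation":[-0.002,0,0],"angular":[0,0,0],"hand":0}])

```text
time_s: 7.38
eef_pos: [0.6122, 0.1614, 0.0363]
eef_rot: [0.0, 0.052, 0.999, 0.0]
wrist_force: [-1.3, 1.8, 1.6]
opening: 0.0
```

Emit:
apply_moves(plan=[{"translation":[-0.002,0,0],"angular":[0,0,0],"hand":0},{"translation":[-0.002,0,0],"angular":[0,0,0],"hand":0},{"translation":[-0.002,0,0],"angular":[0,0,0],"hand":0}])

```text
time_s: 7.75
eef_pos: [0.6181, 0.1607, 0.0363]
eef_rot: [-0.0, 0.052, 0.999, -0.0]
wrist_force: [-1.9, 1.3, 1.0]
opening: -0.002
```

Emit:
apply_moves(plan=[{"translation":[-0.0015,0,0],"angular":[0,0,0],"hand":0},{"translation":[-0.0015,0,0],"angular":[0,0,0],"hand":0}])

```text
time_s: 8.0
eef_pos: [0.6211, 0.1604, 0.0363]
eef_rot: [-0.0, 0.052, 0.999, -0.0]
wrist_force: [-2.4, 1.9, 0.9]
opening: 0.002
```

Emit:
apply_moves(plan=[{"translation":[-0.0015,0,0],"angular":[0,0,0],"hand":0},{"translation":[-0.0015,0,0],"angular":[0,0,0],"hand":0}])

```text
time_s: 8.25
eef_pos: [0.6219, 0.1603, 0.0362]
eef_rot: [-0.002, 0.052, 0.999, -0.0]
wrist_force: [-14.1, 2.6, 11.4]
opening: 0.001
```

Emit:
apply_moves(plan=[{"translation":[-0.0015,0,0],"angular":[0,0,0],"hand":0}])

```text
time_s: 8.38
eef_pos: [0.6219, 0.1604, 0.0362]
eef_rot: [-0.004, 0.052, 0.999, -0.0]
wrist_force: [-18.9, 1.9, 14.7]
opening: 0.002
```

Emit:
apply_moves(plan=[{"translation":[-0.0015,0,0],"angular":[0,0,0],"hand":0}])

```text
time_s: 8.5
eef_pos: [0.6219, 0.1604, 0.0362]
eef_rot: [-0.006, 0.052, 0.999, -0.0]
wrist_force: [-24.9, 2.2, 19.3]
opening: -0.004
```

The position has stopped changing at x=0.622 while the force climbs, so this is the rear stop. I'll back off, lift and check.

Emit:
apply_moves(plan=[{"translation":[0.004,0,0],"angular":[0,0,0],"hand":0},{"translation":[0.008,0,0],"angular":[0,0,0],"hand":0},{"translation":[0.015,0,0],"angular":[0,0,0],"hand":0},{"translation":[0.005,0,-0.025],"angular":[0,0,0],"hand":0},{"translation":[0,0,-0.04],"angular":[0,0,0],"hand":0},{"translation":[0,0,-0.04],"angular":[0,0,0],"hand":0},{"translation":[0,0,0],"angular":[0,0,-0.08],"hand":0},{"translation":[0,0,0],"angular":[0,0,-0.08],"hand":0},{"translation":[0,0,0],"angular":[0,0,0],"hand":0}])

```text
time_s: 9.62
eef_pos: [0.5955, 0.1628, 0.1415]
eef_rot: [0.001, -0.027, 1.0, -0.0]
wrist_force: [-0.3, -0.0, -0.1]
opening: 0.002
```

```bash
python3 - <<'E'
from bench import ctrl
from h import *
o=ctrl.get_obs();print(o["eef_pos"],o["time_s"],o["wrist_force"])
for n in ["top","scene"]:
    c=ctrl.camera(n);im=c["img"][:,:,::-1]
    cv2.imwrite(f"pics/{n}3.png",cv2.resize(im[80:300,130:360],None,fx=2.6,fy=2.6,interpolation=cv2.INTER_CUBIC))
    for col in ["yellow","blue"]:
      for a,r,k in blobs(c["img"],col): print(n,col,a,np.round(r[0],1),np.round(r[1],1),cast(c,r[0],.052).round(4))
a=np.radians(4.0);lip=np.array([.572,-.131])
tgt=lip+.045*np.array([np.cos(a),np.sin(a)])
print(tgt,delta(o,(*tgt,.13),184))
E
```

```text
[0.59545087 0.16282403 0.14152766] 9.625 [-0.25298547 -0.03341545 -0.08604779]
top yellow 607.0 [206.5 100.3] [42.3 15.9] [0.8936 0.1395 0.052 ]
top blue 70.0 [304.5 214.1] [ 3.5 27.2] [ 0.5717 -0.1313  0.052 ]
top blue 9.5 [311. 167.] [2. 6.] [ 0.7015 -0.1508  0.052 ]
top blue 596.0 [297.1 122.3] [15.5 41.9] [ 0.8296 -0.1143  0.052 ]
scene yellow 972.5 [184.3 272.3] [47.2 22.7] [0.8789 0.1252 0.052 ]
scene yellow 40.0 [282.2 237.9] [27.8  2.2] [0.6357 0.1608 0.052 ]
scene blue 635.0 [166.4 184.2] [38.3 18.8] [ 0.8132 -0.1313  0.052 ]
scene blue 106.0 [245.9 152.5] [24.9  5.9] [ 0.5763 -0.1233  0.052 ]
scene blue 1519.5 [36. 16.] [32. 72.] [ 0.9206 -1.1087  0.052 ]
[ 0.61689038 -0.12786096] (array([-0.0004,  0.0012, -0.0156]), array([-0.0011, -0.2915,  0.0115]))
```

View pics/scene3.png

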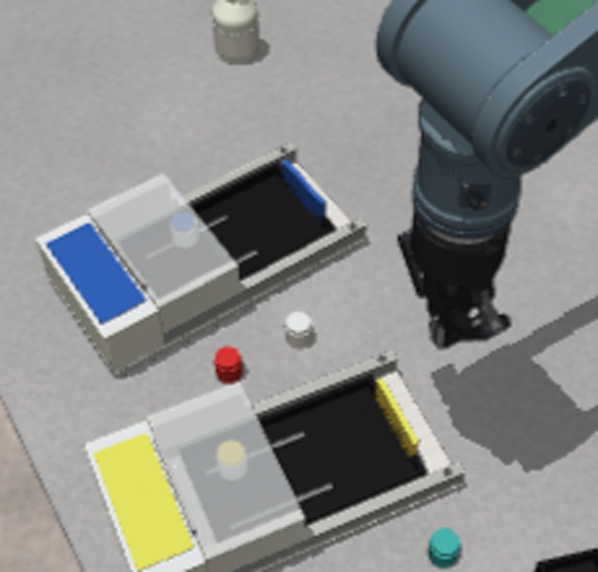

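View pics/top3.png

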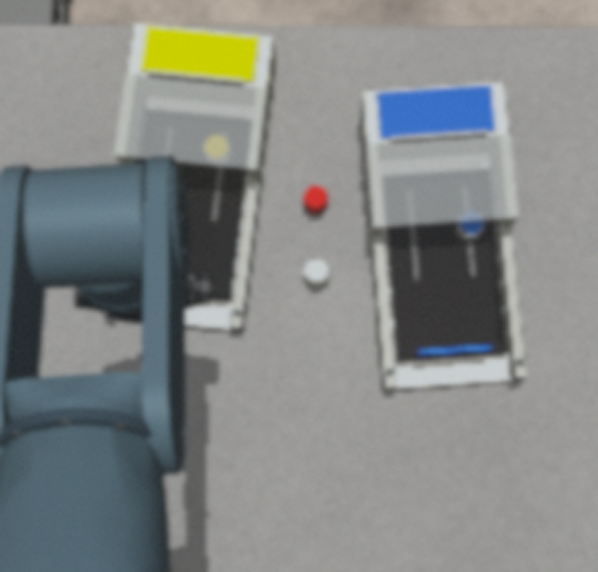

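Yellow is home: the lip measures x=0.636, as predicted, and its canister stands upright under the cover. Next is the blue tray, approaching behind its lip.

Emit:
apply_moves(plan=[{"translation":[0,-0.03,0],"angular":[0,0,-0.016],"hand":0},{"translation":[0,-0.036,0],"angular":[0,0,0],"hand":0},{"translation":[0,-0.036,0],"angular":[0,0,0],"hand":0},{"translation":[0,-0.036,0],"angular":[0,0,0],"hand":0},{"translation":[0,-0.036,0],"angular":[0,0,0],"hand":0},{"translation":[0,-0.036,0],"angular":[0,0,0],"hand":0},{"translation":[0,-0.036,0],"angular":[0,0,0],"hand":0},{"translation":[0,-0.03,0],"angular":[0,0,0],"hand":0},{"translation":[0,-0.015,0],"angular":[0,0,0],"hand":0},{"translation":[0,0,0],"angular":[0,0,0],"hand":0}])

```text
time_s: 10.98
eef_pos: [0.6153, -0.1277, 0.1411]
eef_rot: [-0.0, -0.035, 0.999, 0.0]
wrist_force: [-0.1, 1.2, -0.6]
opening: -0.003
```

```bash
python3 - <<'E'
from bench import ctrl
from h import *
o=ctrl.get_obs();print(o["eef_pos"],o["time_s"],o["wrist_force"])
print(delta(o,(.613,-.128,.033),184))
E
```

```text
[ 0.61529932 -0.1277327   0.14109002] 10.975 [-0.09132656  1.23458873 -0.57320506]
(array([ 0.0002, -0.0001, -0.0005]), array([ 2.300e-03, -1.000e-04,  1.081e-01]))
```

Emit:
apply_moves(plan=[{"translation":[0.002,0,0.02],"angular":[0,0,0],"hand":0},{"translation":[0,0,0.025],"angular":[0,0,0],"hand":0},{"translation":[0,0,0.025],"angular":[0,0,0],"hand":0},{"translation":[0,0,0.02],"angular":[0,0,0],"hand":0},{"translation":[0,0,0.01],"angular":[0,0,0],"hand":0},{"translation":[0,0,0.007],"angular":[0,0,0],"hand":0},{"translation":[0,0,0],"angular":[0,0,0],"hand":0}])

```text
time_s: 11.85
eef_pos: [0.6134, -0.1272, 0.0342]
eef_rot: [-0.0, -0.036, 0.999, -0.0]
wrist_force: [-0.4, -0.6, -0.1]
opening: -0.003
```

```bash
python3 - <<'E'
from bench import ctrl
from h import *
c=ctrl.camera("scene");im=c["img"][:,:,::-1]
cv2.imwrite(f"pics/scene4.png",cv2.resize(im[80:300,130:360],None,fx=2.6,fy=2.6,interpolation=cv2.INTER_CUBIC))
E
```

```text
(no output)
```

View pics/scene4.png

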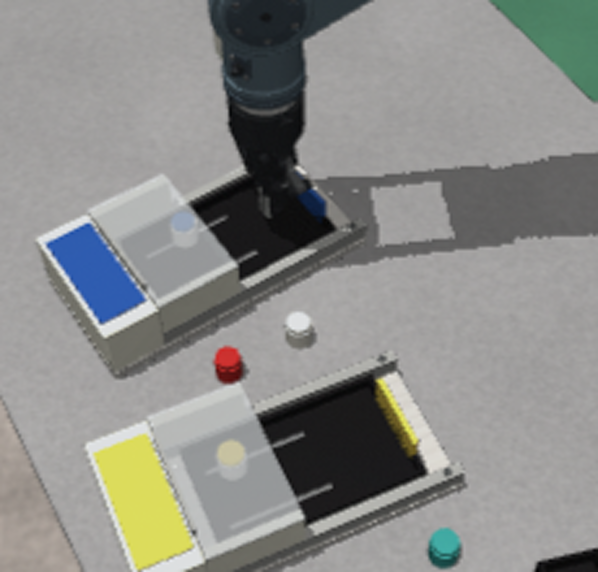

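The fingertip is behind the blue lip (about (265,205) in the crop) and clear of the canister. Drawing it out slowly.

Emit:
apply_moves(plan=[{"translation":[0.006,0,0],"angular":[0,0,0],"hand":0},{"translation":[0.006,0,0],"angular":[0,0,0],"hand":0},{"translation":[0.004,0,0],"angular":[0,0,0],"hand":0},{"translation":[0.003,0,0],"angular":[0,0,0],"hand":0},{"translation":[0.003,0,0],"angular":[0,0,0],"hand":0},{"translation":[0.003,0,0],"angular":[0,0,0],"hand":0},{"translation":[0.003,0,0],"angular":[0,0,0],"hand":0},{"translation":[0.003,0,0],"angular":[0,0,0],"hand":0},{"translation":[0.003,0,0],"angular":[0,0,0],"hand":0},{"translation":[0.003,0,0],"angular":[0,0,0],"hand":0}])

```text
time_s: 13.15
eef_pos: [0.5765, -0.13, 0.0343]
eef_rot: [0.0, -0.036, 0.999, -0.0]
wrist_force: [2.1, 0.2, -1.6]
opening: 0.002
```

Emit:
apply_moves(plan=[{"translation":[0.003,0,0],"angular":[0,0,0],"hand":0},{"translation":[0.003,0,0],"angular":[0,0,0],"hand":0},{"translation":[0.003,0,0],"angular":[0,0,0],"hand":0},{"translation":[0.003,0,0],"angular":[0,0,0],"hand":0},{"translation":[0.003,0,0],"angular":[0,0,0],"hand":0},{"translation":[0.003,0,0],"angular":[0,0,0],"hand":0},{"translation":[0.003,0,0],"angular":[0,0,0],"hand":0},{"translation":[0.003,0,0],"angular":[0,0,0],"hand":0},{"translation":[0.003,0,0],"angular":[0,0,0],"hand":0},{"translation":[0.003,0,0],"angular":[0,0,0],"hand":0}])

```text
time_s: 14.4
eef_pos: [0.5464, -0.1322, 0.0344]
eef_rot: [0.0, -0.036, 0.999, -0.0]
wrist_force: [2.4, -1.8, -1.3]
opening: -0.004
```

```bash
python3 - <<'E'
from bench import ctrl
from h import *
c=ctrl.camera("scene");im=c["img"][:,:,::-1]
cv2.imwrite(f"pics/scene5.png",cv2.resize(im[80:300,130:360],None,fx=2.6,fy=2.6,interpolation=cv2.INTER_CUBIC))
E
```

```text
(no output)
```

View pics/scene5.png

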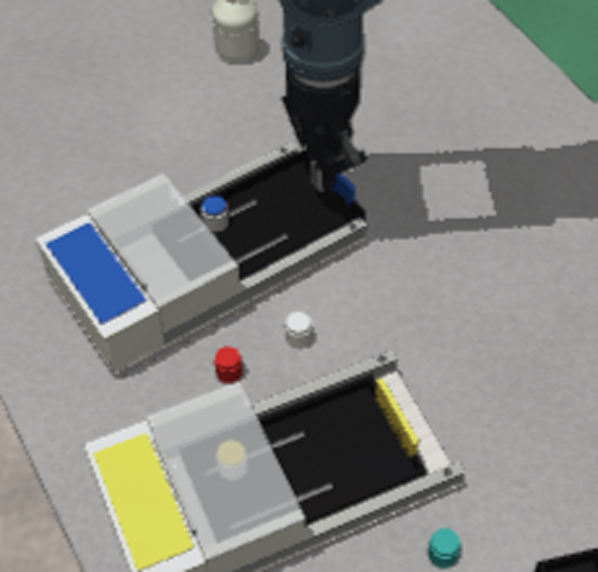

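The tray is coming out at about 2 N with the canister upright. Continuing.

Emit:
apply_moves(plan=[{"translation":[0.003,0,0],"angular":[0,0,0],"hand":0},{"translation":[0.003,0,0],"angular":[0,0,0],"hand":0},{"translation":[0.003,0,0],"angular":[0,0,0],"hand":0},{"translation":[0.003,0,0],"angular":[0,0,0],"hand":0},{"translation":[0.003,0,0],"angular":[0,0,0],"hand":0},{"translation":[0.003,0,0],"angular":[0,0,0],"hand":0},{"translation":[0.003,0,0],"angular":[0,0,0],"hand":0},{"translation":[0.003,0,0],"angular":[0,0,0],"hand":0},{"translation":[0.003,0,0],"angular":[0,0,0],"hand":0},{"translation":[0.003,0,0],"angular":[0,0,0],"hand":0}])

```text
time_s: 15.7
eef_pos: [0.5165, -0.1343, 0.0344]
eef_rot: [0.0, -0.036, 0.999, -0.0]
wrist_force: [2.3, 0.2, -0.2]
opening: 0.002
```

Emit:
apply_moves(plan=[{"translation":[0.003,0,0],"angular":[0,0,0],"hand":0},{"translation":[0.003,0,0],"angular":[0,0,0],"hand":0},{"translation":[0.003,0,0],"angular":[0,0,0],"hand":0},{"translation":[0.003,0,0],"angular":[0,0,0],"hand":0},{"translation":[0.003,0,0],"angular":[0,0,0],"hand":0},{"translation":[0.003,0,0],"angular":[0,0,0],"hand":0},{"translation":[0.003,0,0],"angular":[0,0,0],"hand":0},{"translation":[0.002,0,0],"angular":[0,0,0],"hand":0},{"translation":[0.002,0,0],"angular":[0,0,0],"hand":0},{"translation":[0.002,0,0],"angular":[0,0,0],"hand":0}])

```text
time_s: 16.95
eef_pos: [0.4895, -0.1361, 0.0342]
eef_rot: [-0.0, -0.036, 0.999, 0.0]
wrist_force: [2.6, -0.7, 1.4]
opening: 0.001
```

Emit:
apply_moves(plan=[{"translation":[0.002,0,0],"angular":[0,0,0],"hand":0},{"translation":[0.002,0,0],"angular":[0,0,0],"hand":0}])

```text
time_s: 17.2
eef_pos: [0.4855, -0.1364, 0.0343]
eef_rot: [-0.0, -0.036, 0.999, 0.0]
wrist_force: [1.1, -0.4, -0.1]
opening: 0.004
```

Emit:
apply_moves(plan=[{"translation":[0.0015,0,0],"angular":[0,0,0],"hand":0},{"translation":[0.0015,0,0],"angular":[0,0,0],"hand":0}])

```text
time_s: 17.45
eef_pos: [0.4825, -0.1366, 0.0343]
eef_rot: [-0.0, -0.036, 0.999, 0.0]
wrist_force: [2.1, -0.4, 1.2]
opening: 0.0
```

Emit:
apply_moves(plan=[{"translation":[0.0015,0,0],"angular":[0,0,0],"hand":0},{"translation":[0.0015,0,0],"angular":[0,0,0],"hand":0}])

```text
time_s: 17.7
eef_pos: [0.4796, -0.1368, 0.0343]
eef_rot: [-0.0, -0.036, 0.999, 0.0]
wrist_force: [1.6, -0.6, 0.9]
opening: 0.004
```

Emit:
apply_moves(plan=[{"translation":[0.0015,0,0],"angular":[0,0,0],"hand":0},{"translation":[0.0015,0,0],"angular":[0,0,0],"hand":0}])

```text
time_s: 17.95
eef_pos: [0.4768, -0.1371, 0.0343]
eef_rot: [0.0, -0.036, 0.999, -0.0]
wrist_force: [6.4, 0.5, -3.6]
opening: -0.003
```

Emit:
apply_moves(plan=[{"translation":[0.0015,0,0],"angular":[0,0,0],"hand":0}])

```text
time_s: 18.08
eef_pos: [0.4768, -0.1371, 0.0344]
eef_rot: [0.002, -0.035, 0.999, -0.0]
wrist_force: [13.6, 1.9, -9.5]
opening: -0.001
```

Emit:
apply_moves(plan=[{"translation":[0.0015,0,0],"angular":[0,0,0],"hand":0}])

```text
time_s: 18.2
eef_pos: [0.4768, -0.1371, 0.0345]
eef_rot: [0.004, -0.035, 0.999, -0.0]
wrist_force: [19.2, 3.0, -14.7]
opening: -0.002
```

End stop reached (position static, force rising, within 1 mm of the prediction). Unhook, lift clear and check.

Emit:
apply_moves(plan=[{"translation":[-0.004,0,0],"angular":[0,0,0],"hand":0},{"translation":[-0.006,0,0],"angular":[0,0,0],"hand":0},{"translation":[-0.006,0,0],"angular":[0,0,0],"hand":0},{"translation":[0,0,-0.015],"angular":[0,0,0],"hand":0},{"translation":[0,0,-0.03],"angular":[0,0,0],"hand":0},{"translation":[0,0,-0.04],"angular":[0,0,0],"hand":0},{"translation":[0,0,-0.04],"angular":[0,0,0],"hand":0},{"translation":[0,0,-0.04],"angular":[0,0,0],"hand":0},{"translation":[0.04,0,0],"angular":[0,0,0],"hand":0},{"translation":[0.04,0,0],"angular":[0,0,0],"hand":0}])

```text
time_s: 19.45
eef_pos: [0.4091, -0.1419, 0.2008]
eef_rot: [0.001, -0.036, 0.999, -0.001]
wrist_force: [-0.4, 0.1, 0.4]
opening: 0.0
```

Emit:
apply_moves(plan=[{"translation":[0.03,0,0],"angular":[0,0,0],"hand":0},{"translation":[0.02,0,0],"angular":[0,0,0],"hand":0},{"translation":[0,0,0],"angular":[0,0,0],"hand":0}])

```text
time_s: 19.82
eef_pos: [0.3593, -0.1454, 0.2001]
eef_rot: [0.001, -0.035, 0.999, -0.0]
wrist_force: [0.4, -0.0, 0.6]
opening: 0.003
```

```bash
python3 - <<'E'
from bench import ctrl
from h import *
o=ctrl.get_obs();print(o["eef_pos"],o["time_s"],o["wrist_force"])
for n in ["top","scene"]:
    c=ctrl.camera(n);im=c["img"][:,:,::-1]
    cv2.imwrite(f"pics/{n}6.png",cv2.resize(im[60:340,80:440],None,fx=2.1,fy=2.1,interpolation=cv2.INTER_CUBIC))
    for col in ["yellow","blue","red"]:
      for a,r,k in blobs(c["img"],col): print(n,col,a,np.round(r[0],1),np.round(r[1],1),cast(c,r[0],.052).round(4))
E
```

```text
[ 0.35932178 -0.14544562  0.20010623] 19.825 [ 0.40009546 -0.03227696  0.59890339]
top yellow 88.5 [196.  189.8] [28.3  4.1] [0.6365 0.1609 0.052 ]
top yellow 609.0 [206.5 100.3] [42.3 15.9] [0.8936 0.1395 0.052 ]
top blue 58.0 [308.  254.5] [ 3. 28.] [ 0.4643 -0.139   0.052 ]
top blue 50.5 [315. 204.] [8. 8.] [ 0.5991 -0.1598  0.052 ]
top blue 597.0 [297.1 122.3] [15.5 42. ] [ 0.8296 -0.1142  0.052 ]
top red 59.0 [415.5 235. ] [8. 9.] [ 0.5172 -0.4242  0.052 ]
top red 42.5 [250.8 156.3] [7.1 7.8] [0.7311 0.0137 0.052 ]
scene yellow 975.5 [184.3 272.4] [47.4 22.7] [0.8789 0.1254 0.052 ]
scene yellow 40.0 [282.2 237.9] [27.8  2.2] [0.6357 0.1608 0.052 ]
scene blue 635.0 [166.4 184.2] [38.3 18.8] [ 0.8132 -0.1313  0.052 ]
scene blue 40.0 [232.5 148. ] [6. 9.] [ 0.6007 -0.1572  0.052 ]
scene blue 94.5 [276.8 136.8] [23.3  5.7] [ 0.4695 -0.1316  0.052 ]
scene blue 1522.5 [36. 16.] [32. 72.] [ 0.9206 -1.1087  0.052 ]
scene red 81.5 [217.5 220. ] [12.  9.] [0.7478 0.0365 0.052 ]
scene red 33.0 [219.   74.5] [7. 6.] [ 0.4852 -0.4637  0.052 ]
```

View pics/scene6.png

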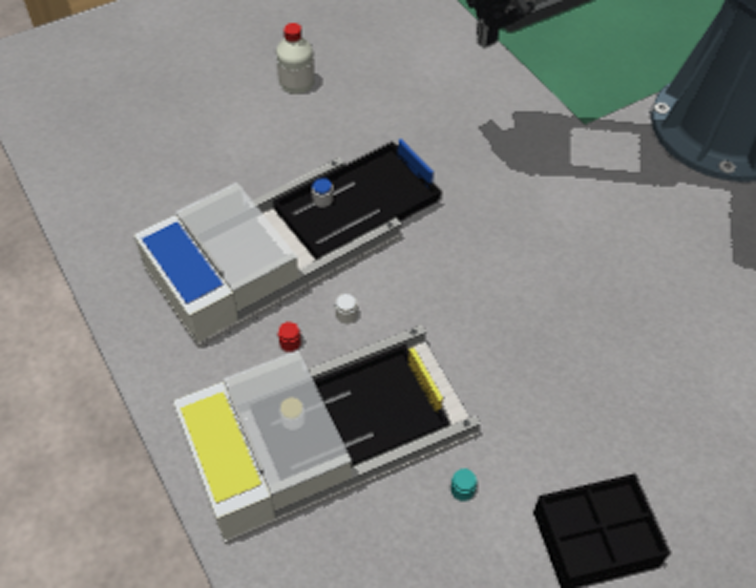

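View pics/top6.png

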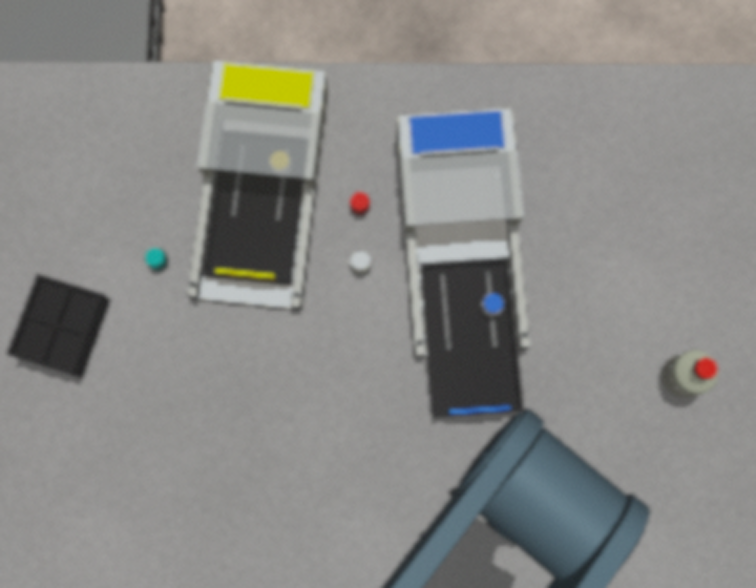

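The yellow lip is at (0.6365, 0.161), home. The blue lip is at (0.464, -0.139), fully out. Both canisters are upright on their trays and the bystanders haven't moved.

```bash
python3 - <<'E'
from bench import ctrl
print(ctrl.hand_in())
E
```

```text
the job is handed in; nothing more can be done
None
```

Both trays are changed over and the job is handed in at about 20 s of the 58 s allowed. I pushed the yellow tray home first, then hooked a shut fingertip behind the blue lip and drew that tray out.

- **Yellow tray:** it stopped hard against its rear stop. The position held still while the force rose to about 31 N. Both cameras put its lip at x ≈ 0.636, which matches the expected home position.
- **Blue tray:** it stopped hard against its end stop at about 24 N. The top camera shows its lip moved about 108 mm. That fits a full 110 mm if it started 1–3 mm out; the end-stop contact is the firmer evidence.
- **Canisters and bystanders:** in the last pictures both canisters stand upright on their trays. The bottle and red look-alike measured the same as before. The stack and the white and turquoise look-alikes look unmoved in the pictures.
- **At hand-in:** the arm was clear of everything, with the wrist force near zero.

No check failed. The two cameras differed by 5–7 mm on the blue lip, because they see opposite sides of it.

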